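# Open the latched medicine box and hold its lid

## Robot

A 7-joint arm with a two-finger parallel gripper is mounted at the origin on the work surface. World frame = base frame: x ahead of the robot, y to its left, z up, the work surface at z = 0. Lengths are in mm, angles in degrees, forces in N, time in s.
With the tool pointing down it reaches from about 400 to 850 mm from the base axis. Payload 4.5 kg.
Tool frame: the origin (TCP) lies at the very end of the fingers, on their centre line; the grasp point (between the pads) lies 19 mm behind it; z points along the fingers, y is the line along which they close (so a half turn about z gives the same grasp; the last joint's range is limited). The gripper opens to 85 mm and grips with 20 to 120 N. Pads are 22 mm wide; open, the fingers measure 114 mm over their backs; the gripper's body (76 mm by 85 mm) begins 54 mm behind the grasp point. The pads swing forward as they close: fully open they stand 13 mm farther back than shut.
Start: joints at [-62.865, 39.483, -11.15, 89.685, 9.013, 51.709, -12.324], TCP at [266.084, 565.556, 231.317] pointing down, gripper open.
Joint ranges: [-172.22, 172.22], [-26.19, 119.32], [-84.43, 86.54], [7.71, 146.69], [-57.33, 237.33], [2.42, 119.75], [-152.13, 152.13]. Speed limits (degrees/s): [147.25, 147.25, 180, 180, 180, 180, 180].

## Interface

Orientations are given as a 3x3 rotation matrix whose columns are the frame's x, y, z axes.
In Python, from rig import bot gives the robot as it stands. The module is installed in compiled form; this text tells all that it offers.
- The arm moves only by the tool arm_command, never from a script. Its argument "motion" is one flat list of numbers, 6 for each row, row after row: the shift along the tool's x, y, z in m, then the turn, a rotation vector about the tool's x, y, z in degrees. In form: [x, y, z, ax, ay, az, x, y, z, ax, ay, az, ...]. A call has 1 to 5 rows; each row shifts and turns the commanded pose from where the row before left it, along the tool's axes as they then stand; what a row does not reach is not made up. A row lasts 1/12 s, in which the tool goes at most 41.7 mm and 7.16 degrees, less where a joint would pass 70% of its speed; a pose out of reach is approached as far as the arm can. A call is refused whole if a number of a shift passes 0.0417 or a number of a turn 7.16, either way. A call with a gripper value outside its range is refused whole. "jaw" is the closure, from 0 (fully open) to 1 (shut), set as the call begins (left out, the last holds). The fingers move at their own pace and stop on an object; the grip force is fixed at half the most. Time passes only in rows, so rows that do not move let the fingers close. It gives the time, the measured TCP pose, the force, the opening and the grip force at its end, in the units of the state.
- bot.observe(): the state, without advancing time (a new reading comes with each control period).
- bot.get_image(name): name is "scene" or "side" or "wrist"; returns a dict with "image" (400x640x3 uint8, blue, green, red), "K" (3x3 intrinsics, pixels), "cam_to_world" (4x4, takes a point from camera to world coordinates). Camera axes: x right, y up, looking along -z (the intrinsics and any distortion apply to the point x, -y, -z); pixel columns grow to the right and rows downward; lengths in mm; the calibration is good to about 2 mm. A picture is of the moment at which its call begins. There is no depth.
- bot.job_done(): hands the job in; it is judged then, once.
The state is a dict: "t": time; "q": joint angles; "qd": joint speeds; "joint_efforts": joint torques, N m; "eef_pos": TCP position; "tcp_rot": TCP orientation; "ft_force": force on the tool from outside, world axes, zero at the start; "torque": the same for the moment, N m; "opening": opening from 0.0 (shut) to 1.0 (fully open); "finger_force": force on a finger pad.
Only numpy, scipy, OpenCV 4.12 (cv2) and the standard library are available. Lean on these libraries where they do the work, as an engineer would, in place of code of your own. Each camera call takes 0.05 s, during which the arm holds its last target. There are 200 camera calls.

## Task

A pill bottle has been left standing on the lid of the latched medicine box: take it off and set it down upright in the free part of the wooden tray. Then pull the box's spring latch aside by its knob, with the lid still down, lift the lid about half-way (some 50 degrees) and finish while still holding the lid up there, so that somebody can reach in. Do not drop the bottle or tip it over, and leave the other things where they are.

Things in the scene. Friction and masses are not known exactly. Their poses are not given: they have to be found in the camera images.
- medicine_box: the white sheet-steel medicine box, 170 mm deep (its x) by 210 mm wide (its y) by 99 mm high with its lid shut, bolted to the counter. Origin: centre of its underside; +x points to its back, where the lid is hinged, +y to its left as seen by one who stands at its front. Fixed, turned by its yaw; its front more or less faces the robot. The flat top of the shut lid is 99 mm above the counter
- lid (a joint): opening angle of the lid (rad): 0 shut, grows as the front edge goes up and back, stop at 1.75. No stay: let go below 1.5 rad, it falls shut. Weighs 0.3 to 0.55 kg. About 0.01 rad of play while latched
- lid_hinge (a point): middle of the lid's hinge line at the back of the box, 95 mm above the counter; the hinge line runs along the box's y
- latch (a joint): draw of the spring bolt on the lid (m): 0 shot home by its spring, grows as the bolt is drawn toward the box's -y; its stop is at 0.020. Home, the bolt's tip reaches 13 mm under the steel keeper that stands up from the box's front wall at +y, so the lid cannot rise until the bolt is drawn at least 14 mm. The spring pushes back with 5 N at home to 11 N at the stop. The bolt rides on the lid and rises with it
- latch_knob (a point): centre of the black upright knob of the bolt: round, 19 mm in diameter and 26 mm tall (13 mm above and below this point), on a thinner stem; 44 mm above the flat of the lid, 70 mm in front of the middle of the box and 155 mm in front of the hinge line. It moves with the bolt and with the lid. The latch's barrel, guide and the keeper beside it along the box's y are no higher than 20 mm above the lid
- pill_bottle_center (a point): the pill bottle that stands on the lid, half-way up it: 84 mm tall, cap 38 mm across (top 18 mm), amber body 34 mm across, about 70 g; 42 mm from its foot to this point; z axis along the bottle
- tray: the low wooden vanity tray, 130 mm (its x) by 190 mm (its y), fixed to the counter, rim 5 mm thick and 14 mm high, inner floor 5 mm above the counter. Origin: centre of its underside. The white jar stands in its -y half; the +y half is free
- cream_jar: a squat white jar, 54 mm across and 45 mm tall, standing in one end of the tray; leave it alone. Origin: centre of its underside
- spare_pills: another amber pill bottle, smaller (32 mm across, 68 mm tall), standing on the counter; leave it alone. Origin: centre of its underside
- toothbrush_mug: a mug (74 mm across, 95 mm tall) with two toothbrushes that stick up to 185 mm; leave it alone. Origin: centre of its underside
- flask: a steel vacuum flask, 72 mm across, 235 mm tall; leave it alone. Origin: centre of its underside
- perfume: a square glass perfume bottle, 35 x 55 x 96 mm; leave it alone. Origin: centre of its underside
- hairbrush: a paddle hairbrush, 235 mm long and up to 60 mm wide, 29 mm high, lying bristles down on the counter; leave it alone
- compact: a flat powder compact 75 x 75 x 14 mm lying on the counter; leave it alone. Origin: centre of its underside
Not all that is in view belongs to the job. What is shaped like the part that bears pill_bottle_center but purple is not meant. There is more than one size of the tray; the job needs the largest.

How it is judged (in metres and radians):
On the way, in this order (a step that is already met when the one before it is completed fails the run):
1. the pill bottle stands upright in the tray, let go (x of pill_bottle_center in the frame of tray between -0.06 and 0.06 m and y of pill_bottle_center in the frame of tray between -0.09 and 0.09 m and z of pill_bottle_center in the frame of tray below 0.055 m and angle between pill_bottle_center's own z axis and vertical below 0.15 rad and contact force between the fingers and pill_bottle below 0.05 N), for 0.3 s.
2. the latch is drawn clear of its keeper with the lid still down (value of joint latch above 0.0125 m and value of joint lid below 0.06 rad), for 0.05 s.
3. the lid is up, held by the fingers (value of joint lid above 0.5 rad and contact force between the fingers and lid above 0.3 N), for 0.2 s.
At the end, for the whole second after the job is handed in: Fingers still hold the lid or its latch (over 0.3 N), the lid at rest (under 0.1 rad/s) 0.6 to 1.15 rad (34 to 66 degrees) open; the pill bottle, let go, stands on the tray's floor within 0.15 rad of upright, its centre within 60 mm (tray's x) and 90 mm (tray's y) of the tray's centre (all of step 1 and value of joint lid between 0.6 and 1.15 rad and velocity of joint lid between -0.1 and 0.1 rad/s and contact force between the fingers and lid above 0.3 N); the arm keeps its last pose, push and grip.
It fails at once if the pill bottle is dropped (contact force between the fingers and pill_bottle below 0.05 N and linear speed of pill_bottle above 0.7 m/s).
It fails at once if the pill bottle is tipped over (angle between pill_bottle_center's own z axis and vertical above 0.9 rad).
It fails at once if another thing is shifted by more than 30 mm (distance of any of cream_jar, spare_pills, toothbrush_mug, flask, perfume, hairbrush, compact from where it was at the start of the episode above 0.03 m).
It also fails if it takes over 64 s, if anything falls off the work surface, if the arm or the gripper's body presses on something with over 40 N, if the wrist force passes 120 N, or if a joint passes its speed limit or range.

## Working session

There is one attempt and no reset: what is moved stays moved. The work goes in short steps, Python scripts to look and compute and a tool call to move; the robot and the scene stay as the last step left them, time stands still between calls to the robot, and variables do not carry over. Pictures are saved under pics/ and viewed, at most 11 in all, crops included, and the job is handed in when it is done.

Besides the shell and the picture viewer there is one more tool, called after ">>>" by a JSON object that holds its "method" and its "body". arm_command: Moves the arm, as the interface text tells. Its arguments: {"type":"object","properties":{"motion":{"type":"array"},"jaw":{"type":"number"}},"required":["motion"]}

```bash
mkdir -p pics; cat > h.py <<'E'
import numpy as np, cv2
from rig import bot
def grab(n,save=None):
    d=bot.get_image(n)
    if save: cv2.imwrite(f'pics/{save}.png',d['image'])
    return d
def ray(d,u,v):
    K=np.array(d['K']);T=np.array(d['cam_to_world'])
    p=np.linalg.inv(K)@[u,v,1]; r=T[:3,:3]@[p[0],-p[1],-p[2]]
    return T[:3,3],r/np.linalg.norm(r)
def onz(d,u,v,z):
    o,r=ray(d,u,v); return o+r*(z-o[2])/r[2]
def proj(d,P):
    T=np.array(d['cam_to_world']);c=T[:3,:3].T@(np.array(P,float)-T[:3,3])
    p=np.array(d['K'])@[c[0],-c[1],-c[2]];return p[:2]/p[2]
def two(d1,p1,d2,p2):
    o1,r1=ray(d1,*p1);o2,r2=ray(d2,*p2)
    s=np.linalg.lstsq(np.c_[r1,-r2],o2-o1,rcond=None)[0]
    a,b=o1+r1*s[0],o2+r2*s[1];return (a+b)/2,np.linalg.norm(a-b)
E
python3 - <<'E'
from h import *
import pickle
D={n:grab(n,n+'0') for n in ('scene','side','wrist')}
pickle.dump(D,open('d0.pkl','wb'))
for n in D: print(n,list(D[n].keys()),np.round(D[n]['K'],1).tolist(),np.round(D[n]['cam_to_world'],2).tolist())
s=bot.observe();print(s['t'],s['eef_pos'],np.round(s['tcp_rot'],3).tolist(),s['ft_force'])
E
```

```text
scene ['image', 'K', 'cam_to_world'] [[371.3, 0.0, 326.0], [0.0, 371.3, 192.1], [0.0, 0.0, 1.0]] [[0.79, -0.46, 0.4, 1007.32], [0.61, 0.61, -0.5, -543.42], [-0.02, 0.64, 0.77, 950.33], [0.0, 0.0, 0.0, 1.0]]
side ['image', 'K', 'cam_to_world'] [[402.6, 0.0, 323.5], [0.0, 402.6, 200.9], [0.0, 0.0, 1.0]] [[-1.0, 0.06, -0.07, 479.17], [-0.09, -0.78, 0.61, 612.21], [-0.02, 0.62, 0.79, 870.96], [0.0, 0.0, 0.0, 1.0]]
wrist ['image', 'K', 'cam_to_world'] [[305.2, 0.0, 317.0], [0.0, 305.2, 197.3], [0.0, 0.0, 1.0]] [[0.43, -0.86, -0.27, 195.86], [0.9, 0.41, 0.13, 598.43], [-0.0, -0.3, 0.95, 373.54], [0.0, 0.0, 0.0, 1.0]]
0.15 [265.90874511 565.08480829 230.65568437] [[-0.905, 0.426, -0.001], [0.426, 0.905, -0.001], [-0.0, -0.001, -1.0]] [-0.5598884   0.03482443 -1.02035794]
```

View pics/scene0.png

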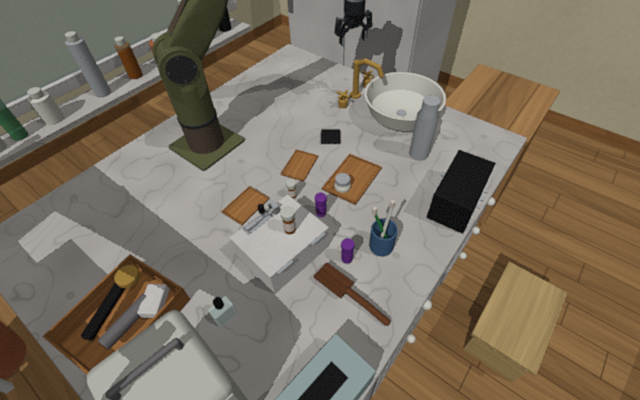

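View pics/side0.png

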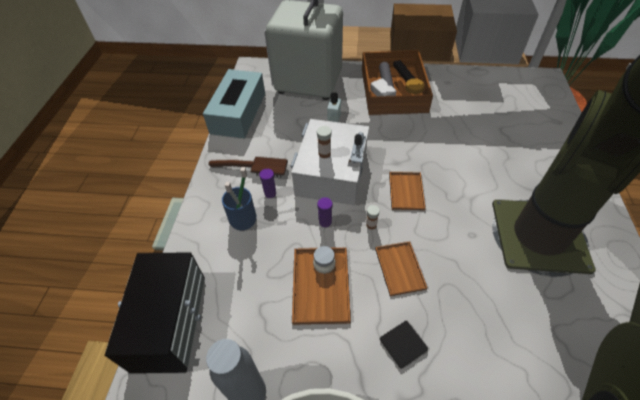

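The scene view shows the box at (280,238), the bottle on its lid at (289,220), the knob at about (262,210) and the large tray with the jar at (352,178). The side view shows the bottle at (324,142), the knob at (360,140) and the tray at (322,287).

```bash
python3 - <<'E'
from h import *
import pickle
D=pickle.load(open('d0.pkl','rb'))
a=cv2.resize(D['scene']['image'][180:290,220:340],None,fx=5,fy=5,interpolation=cv2.INTER_CUBIC)
b=cv2.resize(D['side']['image'][110:220,280:400],None,fx=5,fy=5,interpolation=cv2.INTER_CUBIC)
cv2.imwrite('pics/c1.png',cv2.resize(np.hstack([a[:, :]]),(800,733))[:600]); 
cv2.imwrite('pics/c1.png',a); cv2.imwrite('pics/c2.png',b)
# tray via wood mask
for n,roi in (('side',(240,330,285,355)),('scene',(150,206,318,386))):
    im=D[n]['image'];hsv=cv2.cvtColor(im,cv2.COLOR_BGR2HSV)
    m=cv2.inRange(hsv,(3,90,60),(20,255,255));y0,y1,x0,x1=roi
    mm=np.zeros_like(m);mm[y0:y1,x0:x1]=m[y0:y1,x0:x1]
    c=max(cv2.findContours(mm,0,2)[0],key=cv2.contourArea)
    w=np.array([onz(D[n],*p,14)[:2] for p in c[:,0].astype(float)],np.float32)
    print(n,cv2.minAreaRect(w))
E
```

```text
side ((540.9042358398438, 187.57342529296875), (128.5340118408203, 191.14669799804688), 5.9912848472595215)
scene ((545.0158081054688, 175.4080810546875), (130.46884155273438, 194.5779571533203), 5.891554832458496)
```

View pics/c1.png

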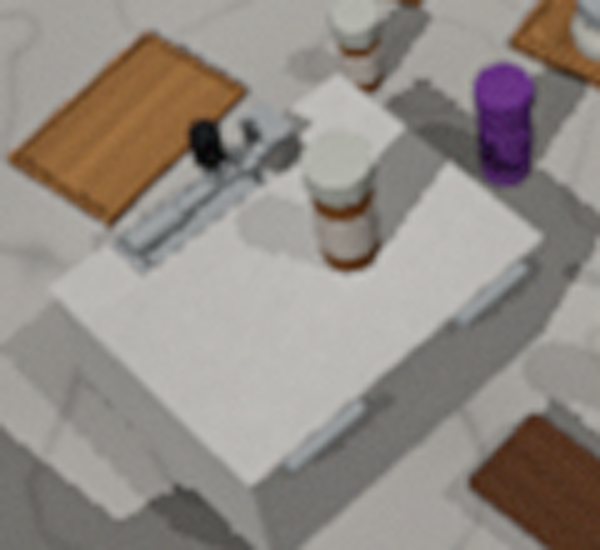

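View pics/c2.png

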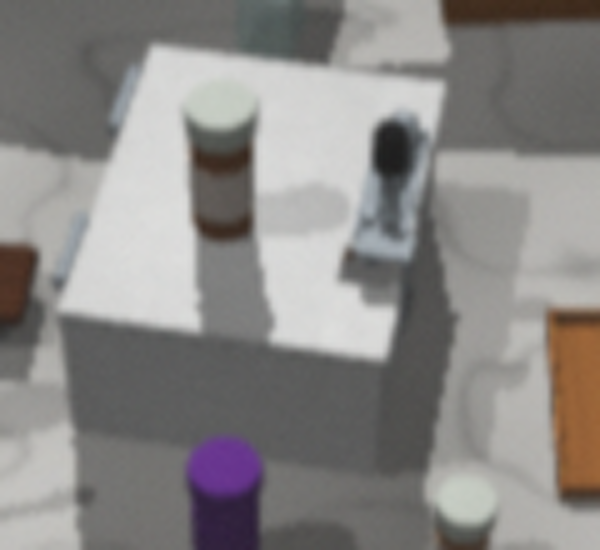

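The crops show the cap top at c1 (341,152) and c2 (222,102), the knob at c1 (206,144) and c2 (393,148), and all four lid corners clearly.

```bash
python3 - <<'E'
from h import *
import pickle
D=pickle.load(open('d0.pkl','rb'));S,T=D['scene'],D['side']
f=lambda p:(p[0]/5+220-.4,p[1]/5+180-.4); g=lambda p:(p[0]/5+280-.4,p[1]/5+110-.4)
np.set_printoptions(precision=1,suppress=True)
print('cap',two(S,f((341,152)),T,g((222,102))),onz(S,*f((341,152)),183),onz(T,*g((222,102)),183))
print('knob',two(S,f((206,144)),T,g((393,148))),onz(S,*f((206,144)),143),onz(T,*g((393,148)),143))
for n,fn,d,c in(('s',f,S,[(53,291),(250,487),(542,238),(341,75)]),('t',g,T,[(152,45),(443,83),(388,360),(62,315)])):
    w=np.array([onz(d,*fn(p),99)[:2] for p in c],np.float32);print(w.tolist(),cv2.minAreaRect(w))
print('spare',onz(S,*f((356,20)),68),onz(T,*g((467,495)),68)); print('purple cap',onz(T,*g((226,465)),84),onz(S,*f((503,85)),84))
print('jar top',onz(T,323,253,45),onz(S,343,178,45))
s=bot.observe();R=np.array(s['tcp_rot']);p=np.array(s['eef_pos']);print(p,R)
E
```

```text
cap (array([ 560.4, -148.2,  183.9]), np.float64(1.606421410643998)) [ 560.8 -147.5  183. ] [ 559.8 -149.7  183. ]
knob (array([ 472.7, -166.6,  141.3]), np.float64(0.5970142357862167)) [ 474.2 -167.3  143. ] [ 472.5 -165.   143. ]
[[448.7088928222656, -270.3431701660156], [615.5013427734375, -291.45654296875], [641.1962890625, -82.4069595336914], [473.6252136230469, -60.69696044921875]] ((544.563232421875, -176.07675170898438), (211.72776794433594, 168.96795654296875), 82.99273681640625)
[[614.6249389648438, -288.4685974121094], [445.7662353515625, -267.28118896484375], [468.82061767578125, -57.19317626953125], [637.6853637695312, -75.42110443115234]] ((541.5701904296875, -172.78929138183594), (214.2919158935547, 170.15818786621094), 83.82230377197266)
spare [431.8  -3.2  68. ] [425.8   1.7  68. ]
purple cap [545.8   4.3  84. ] [548.1   0.5  84. ]
jar top [540. 125.  45.] [538.7 132.1  45. ]
[265.9 565.1 230.7] [[-0.9  0.4 -0. ]
 [ 0.4  0.9 -0. ]
 [-0.  -0.  -1. ]]
```

>>> {"method": "arm_command", "body": {"motion": [0,0,-0.01,0,0,-6.2,0,0,-0.01,0,0,-6.2,0,0,-0.01,0,0,-6.2], "jaw": 0}}

```text
t: 0.4
eef_pos: [266.0, 565.2, 261.2]
tcp_rot: [[-0.994, 0.109, -0.0], [0.109, 0.994, -0.001], [0.0, -0.001, -1.0]]
ft_force: [-0.5, 0.8, 0.6]
opening: 0.998
finger_force: 0.0
```

>>> {"method": "arm_command", "body": {"motion": [-0.0187,-0.0337,0,0,0,0,-0.0187,-0.0337,0,0,0,0,-0.0187,-0.0337,0,0,0,0,-0.0187,-0.0337,0,0,0,0,-0.0187,-0.0337,0,0,0,0]}}

```text
t: 0.82
eef_pos: [339.9, 385.5, 261.1]
tcp_rot: [[-0.993, 0.115, -0.0], [0.115, 0.993, -0.0], [0.0, -0.0, -1.0]]
ft_force: [0.8, -0.2, -0.4]
opening: 1.0
finger_force: 0.0
```

>>> {"method": "arm_command", "body": {"motion": [-0.0187,-0.0337,0,0,0,0,-0.0187,-0.0337,0,0,0,0,-0.0187,-0.0337,0,0,0,0,-0.0187,-0.0337,0,0,0,0,-0.0187,-0.0337,0,0,0,0]}}

```text
t: 1.23
eef_pos: [413.4, 207.4, 261.2]
tcp_rot: [[-0.993, 0.115, -0.0], [0.115, 0.993, -0.0], [0.0, -0.0, -1.0]]
ft_force: [0.5, -0.2, -0.5]
opening: 1.002
finger_force: 0.0
```

>>> {"method": "arm_command", "body": {"motion": [-0.0187,-0.0337,0,0,0,0,-0.0187,-0.0337,0,0,0,0,-0.0187,-0.0337,0,0,0,0,-0.0187,-0.0337,0,0,0,0,-0.0187,-0.0337,0,0,0,0]}}

```text
t: 1.65
eef_pos: [486.9, 29.2, 261.3]
tcp_rot: [[-0.993, 0.115, -0.0], [0.115, 0.993, -0.0], [0.0, -0.0, -1.0]]
ft_force: [1.1, -0.3, 0.2]
opening: 0.993
finger_force: 0.0
```

>>> {"method": "arm_command", "body": {"motion": [-0.0187,-0.0337,0,0,0,0,-0.0187,-0.0337,0,0,0,0,-0.0187,-0.0337,0,0,0,0,-0.0187,-0.0337,0,0,0,0,-0.0187,-0.0337,0,0,0,0]}}

```text
t: 2.07
eef_pos: [560.3, -149.0, 261.1]
tcp_rot: [[-0.993, 0.115, -0.0], [0.115, 0.993, 0.0], [0.0, 0.0, -1.0]]
ft_force: [1.3, 1.2, -0.2]
opening: 1.003
finger_force: 0.0
```

>>> {"method": "arm_command", "body": {"motion": [0,0,0,0,0,0,0,0,0,0,0,0]}}

```text
t: 2.23
eef_pos: [560.1, -150.0, 260.5]
tcp_rot: [[-0.993, 0.12, -0.001], [0.12, 0.993, -0.001], [0.001, -0.001, -1.0]]
ft_force: [-0.2, 1.1, 0.1]
opening: 0.996
finger_force: 0.0
```

```bash
cat >> h.py <<'E'
np.set_printoptions(precision=3,suppress=True)
def st():
    s=bot.observe();print('t',round(s['t'],2),'p',np.round(s['eef_pos'],1),'F',np.round(s['ft_force'],1),'op',round(s['opening'],3),'ff',s['finger_force'])
    return np.array(s['eef_pos']),np.array(s['tcp_rot'])
def rel(P):
    p,R=st();print('R',R.tolist());print('tool delta',R.T@(np.array(P)-p))
E
python3 -c "
from h import *
d=grab('wrist','w1');print(proj(d,(560,-148,183)),proj(d,(473,-166,156)));rel((560,-148,152))"
```

```text
[319.303 206.052] [282.279  90.614]
t 2.28 p [ 559.8 -147.3  260.7] F [ 0.1  1.1 -0.3] op 1.003 ff 0.0
R [[-0.9931877214715115, 0.11652030589738986, -0.0010808477257820688], [0.1165194369540507, 0.9931880605169447, 0.000835020059958658], [0.001170781849300488, 0.0007033919022921617, -0.9999990672544118]]
tool delta [ -0.444  -0.773 108.684]
```

View pics/w1.png

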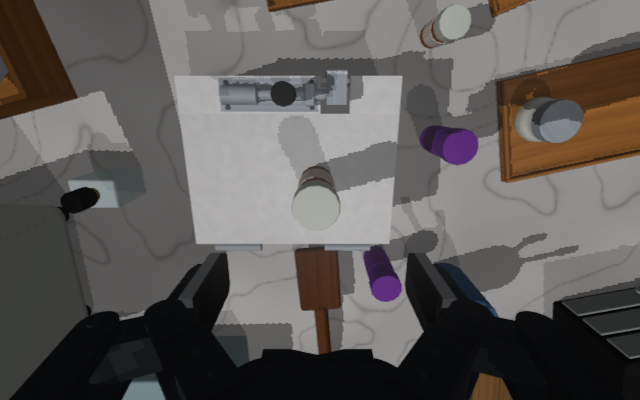

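The cap shows at (317,204) and the knob at (284,92), within 2 px of prediction. I'm descending to grasp.

>>> {"method": "arm_command", "body": {"motion": [0,-0.001,0.03,0,0,0,0,0,0.03,0,0,0,0,0,0.025,0,0,0,0,0,0.018,0,0,0,0,0,0.005,0,0,0]}}

```text
t: 2.7
eef_pos: [557.6, -145.2, 150.5]
tcp_rot: [[-0.994, 0.111, -0.006], [0.111, 0.994, 0.002], [0.006, 0.002, -1.0]]
ft_force: [-0.6, -0.0, 0.4]
opening: 0.998
finger_force: 0.0
```

>>> {"method": "arm_command", "body": {"motion": [0,0,0,0,0,0,0,0,0,0,0,0,0,0,0,0,0,0,0,0,0,0,0,0,0,0,0,0,0,0], "jaw": 1}}

```text
t: 3.12
eef_pos: [561.3, -148.1, 155.0]
tcp_rot: [[-0.993, 0.115, 0.003], [0.115, 0.993, -0.001], [-0.003, -0.0, -1.0]]
ft_force: [-0.7, -1.4, 5.2]
opening: 0.429
finger_force: 59.4
```

>>> {"method": "arm_command", "body": {"motion": [0,0,0,0,0,0,0,0,0,0,0,0,0,0,0,0,0,0,0,0,0,0,0,0,0,0,0,0,0,0]}}

```text
t: 3.53
eef_pos: [561.3, -148.1, 154.9]
tcp_rot: [[-0.993, 0.115, 0.003], [0.115, 0.993, -0.0], [-0.003, -0.0, -1.0]]
ft_force: [-0.5, -0.7, 8.1]
opening: 0.427
finger_force: 59.4
```

>>> {"method": "arm_command", "body": {"motion": [0,0,-0.005,0,0,0,0,0,-0.015,0,0,0,0,0,-0.02,0,0,0,0,0,-0.02,0,0,0,0,0,-0.005,0,0,0]}}

```text
t: 3.95
eef_pos: [561.8, -148.1, 221.5]
tcp_rot: [[-0.993, 0.115, 0.005], [0.115, 0.993, -0.001], [-0.005, -0.0, -1.0]]
ft_force: [1.2, 0.6, -0.5]
opening: 0.429
finger_force: 60.0
```

>>> {"method": "arm_command", "body": {"motion": [0.0017,0.01,0,0,0,0,0.0035,0.02,0,0,0,0,0.0053,0.03,0,0,0,0,0.0053,0.03,0,0,0,0,0.0053,0.03,0,0,0,0]}}

```text
t: 4.37
eef_pos: [551.5, -24.4, 217.0]
tcp_rot: [[-0.993, 0.115, -0.002], [0.115, 0.993, 0.001], [0.002, 0.0, -1.0]]
ft_force: [1.0, -0.2, -1.4]
opening: 0.421
finger_force: 60.0
```

>>> {"method": "arm_command", "body": {"motion": [0.0053,0.03,0,0,0,0,0.0053,0.03,0,0,0,0,0.0053,0.03,0,0,0,0,0.0053,0.03,0,0,0,0,0.0053,0.03,0,0,0,0]}}

```text
t: 4.78
eef_pos: [542.1, 127.8, 217.0]
tcp_rot: [[-0.993, 0.114, -0.003], [0.114, 0.993, -0.0], [0.003, -0.001, -1.0]]
ft_force: [0.8, -0.1, -0.4]
opening: 0.427
finger_force: 60.0
```

>>> {"method": "arm_command", "body": {"motion": [0.0053,0.03,0,0,0,0,0.0053,0.03,0,0,0,0,0.0053,0.03,0,0,0,0,0.0035,0.01,0,0,0,0,0,0.004,0,0,0,0]}}

```text
t: 5.2
eef_pos: [534.0, 235.2, 217.2]
tcp_rot: [[-0.994, 0.109, -0.003], [0.109, 0.994, 0.001], [0.003, 0.001, -1.0]]
ft_force: [0.4, 0.3, 0.3]
opening: 0.428
finger_force: 60.0
```

>>> {"method": "arm_command", "body": {"motion": [0,0,0,0,0,0,0,0,0,0,0,0]}}

```text
t: 5.37
eef_pos: [536.4, 229.3, 217.6]
tcp_rot: [[-0.993, 0.116, -0.001], [0.117, 0.993, -0.002], [0.001, -0.002, -1.0]]
ft_force: [-0.9, -0.4, -0.9]
opening: 0.426
finger_force: 60.0
```

```bash
python3 -c "
from h import *
a=grab('side');b=grab('wrist')
cv2.imwrite('pics/p2.png',np.vstack([cv2.resize(a['image'][190:340,230:430],(600,300)) if 0 else cv2.resize(a['image'][200:350,240:440],(400,300)),cv2.resize(b['image'],(400,250))]))
rel((538,231,61))"
```

```text
t 5.47 p [536.8 228.7 217.9] F [ 0.8 -0.2 -0.5] op 0.422 ff 60.00520884990692
R [[-0.993012438630916, 0.11800905612855604, -0.00039924419644567986], [0.11800960750215474, 0.993010616533169, -0.001909971100014894], [0.00017105983891410454, -0.0019437397106603826, -0.9999980963054222]]
tool delta [ -0.911   2.696 156.938]
```

View pics/p2.png

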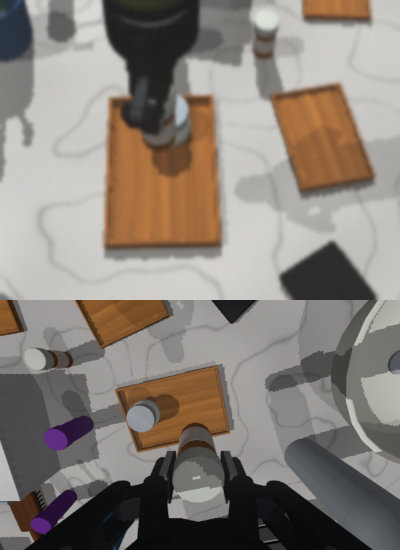

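The bottle is held upright above the free half of the tray, and the jar is clear. I'll check the clearance to the flask before lowering.

```bash
python3 -c "
from h import *
import pickle
D=pickle.load(open('d0.pkl','rb'))
print(onz(D['scene'],431,101,235),onz(D['side'],226,352,235),onz(D['scene'],421,155,0))"
```

```text
[667.647 420.377 235.   ] [660.518 426.189 235.   ] [676.443 425.611   0.   ]
```

>>> {"method": "arm_command", "body": {"motion": [0,0.002,0.02,0,0,0,0,0,0.035,0,0,0,0,0,0.035,0,0,0,0,0,0.035,0,0,0,0,0,0.015,0,0,0]}}

```text
t: 5.88
eef_pos: [534.9, 230.0, 74.4]
tcp_rot: [[-0.993, 0.117, -0.005], [0.117, 0.993, -0.004], [0.005, -0.004, -1.0]]
ft_force: [-0.5, -0.1, -0.6]
opening: 0.428
finger_force: 60.0
```

>>> {"method": "arm_command", "body": {"motion": [0,0,0.006,0,0,0,0,0,0.003,0,0,0,0,0,0,0,0,0,0,0,0,0,0,0]}}

```text
t: 6.22
eef_pos: [537.9, 233.3, 70.6]
tcp_rot: [[-0.993, 0.116, 0.002], [0.116, 0.993, 0.001], [-0.002, 0.001, -1.0]]
ft_force: [0.5, -0.1, -0.2]
opening: 0.427
finger_force: 60.0
```

```bash
python3 -c "
from h import *
rel((538,231,61))"
```

```text
t 6.22 p [537.9 233.3  70.6] F [ 0.5 -0.1 -0.2] op 0.427 ff 60.04552245140076
R [[-0.9932777186532441, 0.11573232226925159, 0.0023244804092250083], [0.11573516260299754, 0.9932794687124812, 0.0011265751234293265], [-0.002178477510662482, 0.0013880260866206582, -0.999996663804094]]
tool delta [-0.389 -2.305  9.623]
```

>>> {"method": "arm_command", "body": {"motion": [0,0,0.004,0,0,0,0,0,0.002,0,0,0,0,0,0.002,0,0,0,0,0,0,0,0,0]}}

```text
t: 6.55
eef_pos: [536.6, 233.3, 61.3]
tcp_rot: [[-0.993, 0.115, 0.0], [0.115, 0.993, 0.0], [-0.0, 0.0, -1.0]]
ft_force: [-0.1, 0.3, 0.0]
opening: 0.423
finger_force: 60.0
```

>>> {"method": "arm_command", "body": {"motion": [0,0,0.001,0,0,0,0,0,0,0,0,0,0,0,0,0,0,0]}}

```text
t: 6.8
eef_pos: [537.0, 233.3, 61.0]
tcp_rot: [[-0.993, 0.115, 0.001], [0.115, 0.993, 0.0], [-0.001, 0.0, -1.0]]
ft_force: [-1.0, -0.6, 5.5]
opening: 0.426
finger_force: 60.7
```

>>> {"method": "arm_command", "body": {"motion": [0,0,0.001,0,0,0,0,0,0,0,0,0,0,0,0,0,0,0]}}

```text
t: 7.05
eef_pos: [537.4, 233.3, 60.9]
tcp_rot: [[-0.993, 0.115, 0.002], [0.115, 0.993, 0.0], [-0.002, 0.0, -1.0]]
ft_force: [-2.0, -1.4, 11.6]
opening: 0.425
finger_force: 61.5
```

>>> {"method": "arm_command", "body": {"motion": [0,0,-0.0015,0,0,0,0,0,0,0,0,0]}}

```text
t: 7.22
eef_pos: [536.9, 233.5, 61.1]
tcp_rot: [[-0.993, 0.115, 0.001], [0.115, 0.993, 0.001], [-0.001, 0.001, -1.0]]
ft_force: [0.4, -0.3, -0.4]
opening: 0.423
finger_force: 60.4
```

>>> {"method": "arm_command", "body": {"motion": [0,0,0,0,0,0,0,0,0,0,0,0,0,0,0,0,0,0,0,0,0,0,0,0,0,0,0,0,0,0], "jaw": 0}}

```text
t: 7.63
eef_pos: [536.6, 233.3, 60.6]
tcp_rot: [[-0.993, 0.115, -0.0], [0.115, 0.993, 0.0], [0.0, -0.0, -1.0]]
ft_force: [0.2, 0.2, -0.5]
opening: 1.0
finger_force: 0.0
```

>>> {"method": "arm_command", "body": {"motion": [0,0,0,0,0,0,0,0,-0.01,0,0,0,0,0,-0.02,0,0,0,0,0,-0.03,0,0,0,0,0,-0.035,0,0,0]}}

```text
t: 8.05
eef_pos: [535.5, 232.7, 156.2]
tcp_rot: [[-0.993, 0.115, -0.003], [0.115, 0.993, -0.001], [0.003, -0.002, -1.0]]
ft_force: [0.2, -0.3, -0.3]
opening: 0.998
finger_force: 0.0
```

>>> {"method": "arm_command", "body": {"motion": [0,0,-0.035,0,0,0,0,0,-0.035,0,0,0,0,0,-0.02,0,0,0,0,0,0,0,0,0]}}

```text
t: 8.38
eef_pos: [539.3, 234.9, 251.8]
tcp_rot: [[-0.993, 0.115, 0.009], [0.115, 0.993, 0.005], [-0.009, 0.006, -1.0]]
ft_force: [0.6, 0.1, 0.3]
opening: 1.0
finger_force: 0.0
```

```bash
python3 -c "
from h import *
a=grab('side');b=grab('wrist')
cv2.imwrite('pics/p3.png',np.vstack([cv2.resize(a['image'][200:350,240:440],(400,300)),cv2.resize(b['image'],(400,250))]))
rel((473,-166,250))"
```

```text
t 8.48 p [536.9 233.3 247.1] F [-1.2 -1.3 -1. ] op 1.0 ff 0.0
R [[-0.9933638169621927, 0.11499782414950718, 0.0019564230581060322], [0.11499965503676787, 0.9933651677288767, 0.0008502260905640659], [-0.001845668368814207, 0.001069571811391636, -0.9999977247596179]]
tool delta [  17.56  -403.985   -3.397]
```

View pics/p3.png

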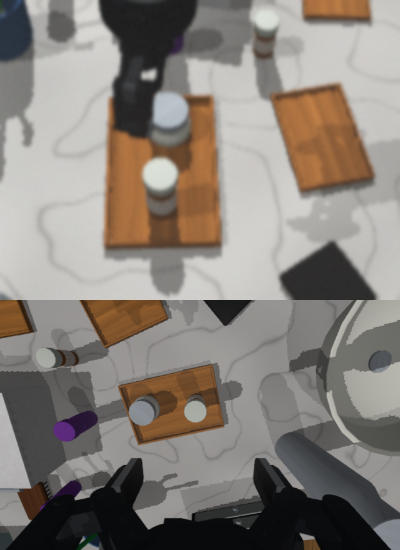

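The bottle stands upright in the free half of the tray, about (160,185) in the side crop, beside the untouched jar. Next I move above the latch and tilt the tool 24° forward.

>>> {"method": "arm_command", "body": {"motion": [0.0045,-0.0336,0,0,0,0,0.0045,-0.0336,0,0,0,0,0.0045,-0.0336,0,0,0,0,0.0045,-0.0336,0,0,0,0,0.0045,-0.0336,0,0,0,0]}}

```text
t: 8.9
eef_pos: [493.2, 67.2, 244.4]
tcp_rot: [[-0.993, 0.114, -0.003], [0.114, 0.993, -0.001], [0.003, -0.001, -1.0]]
ft_force: [0.9, 0.0, -0.0]
opening: 0.999
finger_force: 0.0
```

>>> {"method": "arm_command", "body": {"motion": [0.0045,-0.0336,0,0,0,0,0.0045,-0.0336,0,0,0,0,0.0045,-0.0336,0,0,0,0,0.0045,-0.0336,0,0,0,0,0.0045,-0.0336,0,0,0,0]}}

```text
t: 9.32
eef_pos: [451.5, -96.7, 244.6]
tcp_rot: [[-0.993, 0.115, -0.003], [0.115, 0.993, 0.0], [0.003, 0.0, -1.0]]
ft_force: [0.9, 0.2, -0.3]
opening: 1.001
finger_force: 0.0
```

>>> {"method": "arm_command", "body": {"motion": [0.0045,-0.0336,0.01,0,0,0,0.0045,-0.0336,0.01,0,0,0,0,0,0,0,0,0]}}

```text
t: 9.57
eef_pos: [431.4, -168.4, 222.9]
tcp_rot: [[-0.992, 0.126, -0.009], [0.126, 0.992, -0.003], [0.008, -0.004, -1.0]]
ft_force: [0.1, 0.1, -0.7]
opening: 0.997
finger_force: 0.0
```

>>> {"method": "arm_command", "body": {"motion": [0,0,0,0,-6,0,0,0,0,0,-6,0,0,0,0,0,-6,0,0,0,0,0,-6,0,0,0,0,0,0,0]}}

```text
t: 9.98
eef_pos: [427.1, -161.1, 221.6]
tcp_rot: [[-0.951, 0.115, 0.286], [0.109, 0.993, -0.036], [-0.289, -0.003, -0.957]]
ft_force: [-0.5, -0.6, 0.4]
opening: 1.002
finger_force: 0.0
```

>>> {"method": "arm_command", "body": {"motion": [0,0,0,0,0,0,0,0,0,0,0,0,0,0,0,0,0,0]}}

```text
t: 10.23
eef_pos: [432.4, -161.4, 223.4]
tcp_rot: [[-0.949, 0.115, 0.294], [0.109, 0.993, -0.036], [-0.296, -0.002, -0.955]]
ft_force: [0.5, -0.8, 1.4]
opening: 1.005
finger_force: 0.0
```

```bash
python3 -c "
from h import *
d=grab('wrist','w4');print(proj(d,(474,-165,156)),proj(d,(474,-165,130)));rel((481.7,-165.9,126.6));print(bot.observe()['q'])"
```

```text
[318.26  230.595] [318.195 210.426]
t 10.28 p [ 432.2 -161.4  223.4] F [-1.1 -0.2  0.4] op 0.999 ff 0.0
R [[-0.9490023406579756, 0.11476982565737684, 0.29363658584083013], [0.10907744118605944, 0.9933903051493846, -0.03574651674658858], [-0.29579835910631, -0.0018944006407536867, -0.9552485236817835]]
tool delta [-18.817   1.392 107.18 ]
[ 27.011  24.517 -14.594 132.804  30.982   7.291  67.799]
```

View pics/w4.png

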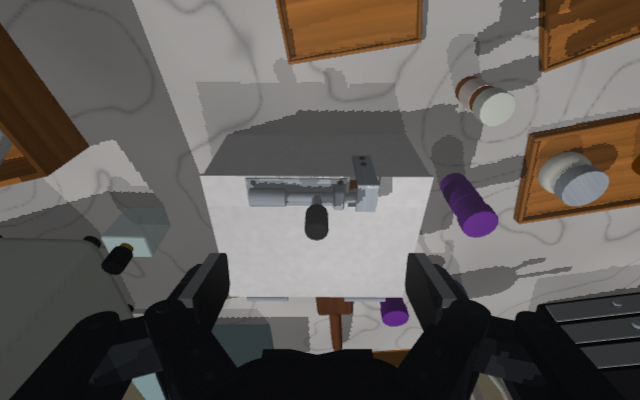

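The knob shows from (317,208) to (317,235), as predicted. Joint 6 is near its limit, so I'm easing the tilt a little.

>>> {"method": "arm_command", "body": {"motion": [0,0,0,0,5,0,0,0,0,0,0,0,0,0,0,0,0,0,0,0,0,0,0,0]}}

```text
t: 10.62
eef_pos: [431.3, -161.7, 223.2]
tcp_rot: [[-0.971, 0.116, 0.211], [0.113, 0.993, -0.026], [-0.213, -0.002, -0.977]]
ft_force: [-0.2, 0.7, 0.8]
opening: 0.999
finger_force: 0.0
```

```bash
python3 -c "
from h import *
p,R=st();print('a',np.degrees(np.arctan2(R[0,2],-R[2,2])));G=np.array([474,-165,144]);rel(G+19*R[:,2]);print(bot.observe()['q'])"
```

```text
t 10.62 p [ 431.3 -161.7  223.2] F [-0.2  0.7  0.8] op 0.999 ff 0.0
a 12.1922283789695
t 10.62 p [ 431.3 -161.7  223.2] F [-0.2  0.7  0.8] op 0.999 ff 0.0
R [[-0.9705985874872245, 0.11561595588289517, 0.211119238140651], [0.11260144109278564, 0.9932924631915026, -0.026286841399930178], [-0.21274232637543566, -0.0017416406752246373, -0.9771067849811125]]
tool delta [-24.93    1.745 105.504]
[ 31.459  25.727 -22.089 128.178  28.72   17.418  69.055]
```

>>> {"method": "arm_command", "body": {"motion": [-0.015,0.0017,0,0,0,0,-0.01,0,0.01,0,0,0,0,0,0.025,0,0,0,0,0,0.025,0,0,0,0,0,0.02,0,0,0]}}

```text
t: 11.03
eef_pos: [472.0, -164.8, 149.4]
tcp_rot: [[-0.971, 0.115, 0.21], [0.112, 0.993, -0.027], [-0.212, -0.002, -0.977]]
ft_force: [0.3, 0.3, -0.4]
opening: 0.997
finger_force: 0.0
```

>>> {"method": "arm_command", "body": {"motion": [0,0,0.015,0,0,0,0,0,0.006,0,0,0,0,0,0,0,0,0,0,0,0,0,0,0]}}

```text
t: 11.37
eef_pos: [476.3, -165.2, 130.1]
tcp_rot: [[-0.971, 0.115, 0.209], [0.112, 0.993, -0.027], [-0.211, -0.003, -0.978]]
ft_force: [-1.1, -0.2, -0.4]
opening: 0.997
finger_force: 0.0
```

```bash
python3 -c "
from h import *
d=grab('wrist','w5');p,R=st();G=np.array([474,-165,144]);rel(G+19*R[:,2]);print(bot.observe()['q']);print(proj(d,(474,-165,156)),proj(d,(474,-165,130)))"
```

```text
t 11.42 p [ 476.6 -165.3  130.5] F [0.3 1.1 0.1] op 1.0 ff 0.0
t 11.42 p [ 476.6 -165.3  130.5] F [0.3 1.1 0.1] op 1.0 ff 0.0
R [[-0.9709367132035159, 0.11506113619461478, 0.2098638460792082], [0.11194314317448062, 0.9933553969266079, -0.02671681292742145], [-0.21154345097348448, -0.002447515962231817, -0.9773655293777469]]
tool delta [-0.269 -0.017  5.29 ]
[ 18.635  38.001  -5.77  127.358  37.472   3.335  60.658]
[316.063 289.724] [316.301 251.704]
```

View pics/w5.png

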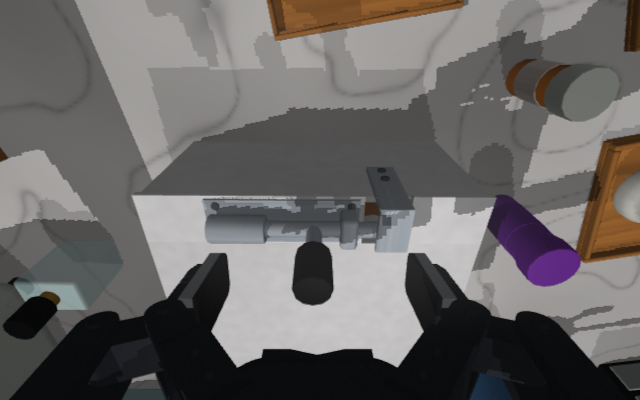

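The knob is centred between the pads at (313,270).

>>> {"method": "arm_command", "body": {"motion": [0,0,0.004,0,4,0,0,0,0,0,0,0]}}

```text
t: 11.58
eef_pos: [480.3, -165.2, 127.4]
tcp_rot: [[-0.983, 0.115, 0.145], [0.113, 0.993, -0.017], [-0.146, -0.001, -0.989]]
ft_force: [1.4, 0.2, -0.1]
opening: 0.997
finger_force: 0.0
```

>>> {"method": "arm_command", "body": {"motion": [0,0,0,0,0,0,0,0,0,0,0,0,0,0,0,0,0,0,0,0,0,0,0,0,0,0,0,0,0,0], "jaw": 1}}

```text
t: 12.0
eef_pos: [477.1, -165.4, 126.1]
tcp_rot: [[-0.983, 0.115, 0.141], [0.113, 0.993, -0.019], [-0.142, -0.003, -0.99]]
ft_force: [-0.3, -0.1, -0.1]
opening: 0.3
finger_force: 0.0
```

>>> {"method": "arm_command", "body": {"motion": [0,0,0,0,0,0,0,0,0,0,0,0,0,0,0,0,0,0,0,0,0,0,0,0,0,0,0,0,0,0]}}

```text
t: 12.42
eef_pos: [476.9, -167.1, 126.4]
tcp_rot: [[-0.983, 0.117, 0.14], [0.115, 0.993, -0.021], [-0.142, -0.005, -0.99]]
ft_force: [-1.1, -3.4, 5.8]
opening: 0.198
finger_force: 58.3
```

```bash
python3 -c "
from h import *
p,R=st();print(bot.observe()['q'],R.tolist())"
```

```text
t 12.42 p [ 476.9 -167.1  126.4] F [-1.1 -3.4  5.8] op 0.198 ff 58.328365087509155
[ 22.773  39.064 -12.886 123.337  36.596  12.522  61.171] [[-0.9831855037348359, 0.11701481136036077, 0.14019200821721625], [0.1151487941034704, 0.9931182054554302, -0.02137721238848524], [-0.1417286860949236, -0.004874824641463195, -0.9898935375193241]]
```

>>> {"method": "arm_command", "body": {"motion": [0,-0.004,0,0,0,0,0,-0.004,0,0,0,0,0,-0.004,0,0,0,0,0,-0.003,0,0,0,0,0,0,0,0,0,0]}}

```text
t: 12.83
eef_pos: [475.8, -177.3, 126.4]
tcp_rot: [[-0.984, 0.112, 0.142], [0.111, 0.994, -0.015], [-0.143, 0.001, -0.99]]
ft_force: [-2.4, 8.8, 7.8]
opening: 0.207
finger_force: 58.9
```

>>> {"method": "arm_command", "body": {"motion": [0,-0.002,0,0,0,0,0,0,0,0,0,0,0,0,0,0,0,0]}}

```text
t: 13.08
eef_pos: [475.6, -178.3, 126.4]
tcp_rot: [[-0.984, 0.111, 0.142], [0.11, 0.994, -0.014], [-0.143, 0.002, -0.99]]
ft_force: [-2.7, 8.9, 8.9]
opening: 0.206
finger_force: 58.9
```

>>> {"method": "arm_command", "body": {"motion": [0,-0.0015,0,0,0,0,0,0,0,0,0,0,0,0,0,0,0,0]}}

```text
t: 13.33
eef_pos: [475.5, -179.5, 126.4]
tcp_rot: [[-0.984, 0.11, 0.142], [0.109, 0.994, -0.014], [-0.143, 0.002, -0.99]]
ft_force: [-2.8, 9.0, 7.6]
opening: 0.202
finger_force: 58.9
```

>>> {"method": "arm_command", "body": {"motion": [0,-0.003,0,0,0,0,0,0,0,0,0,0,0,0,0,0,0,0]}}

```text
t: 13.58
eef_pos: [475.2, -182.2, 126.4]
tcp_rot: [[-0.984, 0.11, 0.142], [0.109, 0.994, -0.013], [-0.143, 0.003, -0.99]]
ft_force: [-2.9, 10.0, 9.0]
opening: 0.201
finger_force: 58.9
```

>>> {"method": "arm_command", "body": {"motion": [0,-0.0015,0,0,0,0,0,0,0,0,0,0,0,0,0,0,0,0]}}

```text
t: 13.83
eef_pos: [475.1, -183.4, 126.4]
tcp_rot: [[-0.984, 0.11, 0.142], [0.109, 0.994, -0.013], [-0.143, 0.003, -0.99]]
ft_force: [-2.9, 10.4, 8.3]
opening: 0.202
finger_force: 58.9
```

```bash
python3 - <<'E'
from h import *
d=grab('wrist','w6')
p,R=st();H=np.array([627.4,-183.8,95]);r=R.T@(p-H)
from scipy.spatial.transform import Rotation as Q
for a in (1.5,2): print(a,(Q.from_euler('y',a,degrees=True).as_matrix()-np.eye(3))@r)
E
```

```text
t 13.88 p [ 475.1 -183.4  126.4] F [-2.3 10.5  8.5] op 0.203 ff 58.94666790962219
1.5 [-1.429  0.    -3.789]
2 [-1.928  0.    -5.044]
```

View pics/w6.png

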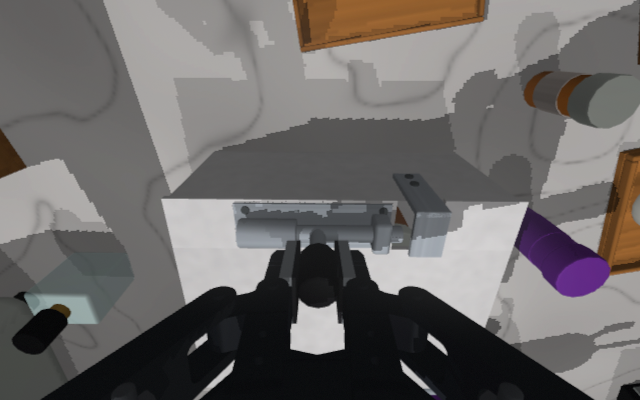

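The jaws hold the knob at (318,275), and the bolt tip has left the keeper at (410,235). I'm starting to lift along the arc.

>>> {"method": "arm_command", "body": {"motion": [-0.0014,0,-0.0038,0,1.5,0,-0.0014,0,-0.0038,0,1.5,0,-0.0014,0,-0.0038,0,1.5,0,-0.0014,0,-0.0038,0,1.5,0,-0.0014,0,-0.0038,0,1.5,0]}}

```text
t: 14.3
eef_pos: [480.0, -183.7, 145.3]
tcp_rot: [[-0.994, 0.111, 0.01], [0.111, 0.994, 0.003], [-0.009, 0.004, -1.0]]
ft_force: [-0.6, 9.6, -0.9]
opening: 0.201
finger_force: 58.8
```

>>> {"method": "arm_command", "body": {"motion": [0,0,0,0,0,0]}}

```text
t: 14.38
eef_pos: [480.1, -183.7, 145.5]
tcp_rot: [[-0.994, 0.111, 0.009], [0.111, 0.994, 0.003], [-0.009, 0.004, -1.0]]
ft_force: [-2.0, 10.0, -0.3]
opening: 0.207
finger_force: 59.0
```

>>> {"method": "arm_command", "body": {"motion": [-0.0014,0,-0.0038,0,1.5,0,-0.0014,0,-0.0038,0,1.5,0,-0.0014,0,-0.0038,0,1.5,0,-0.0014,0,-0.0038,0,1.5,0,-0.0014,0,-0.0038,0,1.5,0]}}

```text
t: 14.8
eef_pos: [487.7, -184.2, 164.0]
tcp_rot: [[-0.986, 0.112, -0.12], [0.11, 0.994, 0.018], [0.122, 0.005, -0.993]]
ft_force: [-0.7, 9.5, -0.9]
opening: 0.209
finger_force: 58.9
```

>>> {"method": "arm_command", "body": {"motion": [-0.0014,0,-0.0038,0,1.5,0,-0.0014,0,-0.0038,0,1.5,0,-0.0014,0,-0.0038,0,1.5,0,-0.0014,0,-0.0038,0,1.5,0,-0.0014,0,-0.0038,0,1.5,0]}}

```text
t: 15.22
eef_pos: [497.8, -185.1, 181.6]
tcp_rot: [[-0.962, 0.112, -0.249], [0.107, 0.994, 0.034], [0.251, 0.006, -0.968]]
ft_force: [-0.6, 9.2, -0.7]
opening: 0.206
finger_force: 58.9
```

```bash
python3 - <<'E'
from h import *
p,R=st();H=np.array([627.4,-183.8,95]);e=np.array([.993,-.115,0])
g=p-19*R[:,2]-H;x,z=g@e,g[2];print('r',np.hypot(x,z),'lid',np.degrees(np.arctan2(z,-x)-np.arctan2(48,155)),'tilt',np.degrees(np.arctan2(-R[:,2]@e,-R[2,2])),bot.observe()['q'])
E
```

```text
t 15.22 p [ 497.8 -185.1  181.6] F [-0.6  9.2 -0.7] op 0.206 ff 58.87062907218933
r 162.32158165226502 lid 23.10555723810965 tilt 14.5167919119301 [ 29.456  44.63  -27.302  94.721  21.334  61.11   77.249]
```

>>> {"method": "arm_command", "body": {"motion": [-0.0014,0,-0.0038,0,1.5,0,-0.0014,0,-0.0038,0,1.5,0,-0.0014,0,-0.0038,0,1.5,0,-0.0014,0,-0.0038,0,1.5,0,-0.0014,0,-0.0038,0,1.5,0]}}

```text
t: 15.63
eef_pos: [510.1, -186.3, 197.8]
tcp_rot: [[-0.921, 0.113, -0.372], [0.102, 0.994, 0.048], [0.375, 0.006, -0.927]]
ft_force: [-1.2, 8.5, 0.7]
opening: 0.202
finger_force: 58.9
```

>>> {"method": "arm_command", "body": {"motion": [-0.0014,0,-0.0038,0,1.5,0,-0.0014,0,-0.0038,0,1.5,0,-0.0014,0,-0.0038,0,1.5,0,-0.0014,0,-0.0038,0,1.5,0,-0.0014,0,-0.0038,0,1.5,0]}}

```text
t: 16.05
eef_pos: [524.4, -188.0, 212.3]
tcp_rot: [[-0.865, 0.113, -0.489], [0.095, 0.994, 0.061], [0.493, 0.007, -0.87]]
ft_force: [-0.3, 9.4, 2.3]
opening: 0.201
finger_force: 58.9
```

>>> {"method": "arm_command", "body": {"motion": [-0.0014,0,-0.0038,0,1.5,0,-0.0014,0,-0.0038,0,1.5,0,-0.0014,0,-0.0038,0,1.5,0,-0.0014,0,-0.0038,0,1.5,0,-0.0014,0,-0.0038,0,1.5,0]}}

```text
t: 16.47
eef_pos: [540.6, -190.1, 224.8]
tcp_rot: [[-0.794, 0.113, -0.598], [0.086, 0.994, 0.073], [0.602, 0.007, -0.798]]
ft_force: [-1.1, 10.0, 2.5]
opening: 0.196
finger_force: 59.0
```

>>> {"method": "arm_command", "body": {"motion": [-0.0014,0,-0.0038,0,1.5,0,0,0,0,0,0,0,0,0,0,0,0,0,0,0,0,0,0,0,0,0,0,0,0,0]}}

```text
t: 16.88
eef_pos: [543.8, -190.6, 226.9]
tcp_rot: [[-0.778, 0.112, -0.618], [0.084, 0.994, 0.075], [0.622, 0.007, -0.783]]
ft_force: [-1.0, 10.7, 3.7]
opening: 0.2
finger_force: 59.1
```

```bash
python3 - <<'E'
from h import *
p,R=st();H=np.array([627.4,-183.8,95]);e=np.array([.993,-.115,0])
g=p-19*R[:,2]-H;x,z=g@e,g[2];print('r',np.hypot(x,z),'lid',np.degrees(np.arctan2(z,-x)-np.arctan2(48,155)),'tilt',np.degrees(np.arctan2(-R[:,2]@e,-R[2,2])),bot.observe()['q'],bot.observe()['qd'])
a=grab('side')
cv2.imwrite('pics/p7.png',cv2.resize(a['image'][80:350,200:440],(533,600)))
E
```

```text
t 16.88 p [ 543.8 -190.6  226.9] F [-1.  10.7  3.7] op 0.2 ff 59.07207727432251
r 162.77491755277572 lid 47.17802600862142 tilt 38.46555418468113 [ 21.576  58.578 -23.481  59.928  17.058 103.59   83.471] [ 0.079 -0.088 -0.066  0.025  0.069 -0.051  0.04 ]
```

View pics/p7.png

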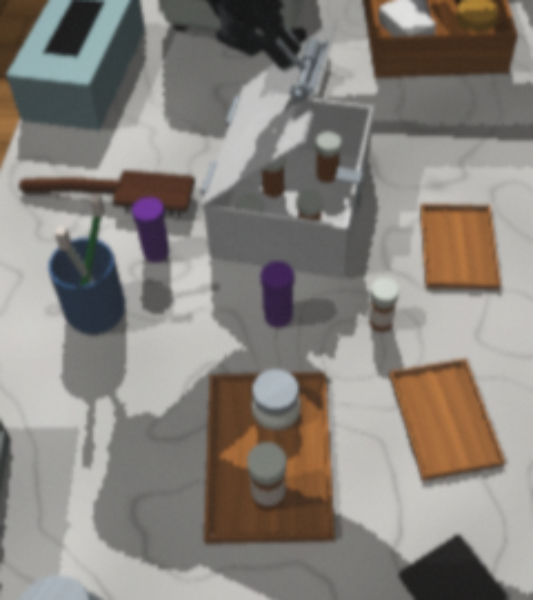

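The lid is about 47° open and held by the knob. The bottle stands in the tray at (268,475), and nothing else has moved. Handing in.

```bash
python3 -c "
from rig import bot
print(bot.job_done())"
```

```text
the job is handed in; nothing more can be done
None
```

The job is handed in, with no verdict shown: the pill bottle stands upright in the tray's free half, the latch was drawn with the lid down, and the arm is holding the lid about 47° open by its knob.

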